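Screw the lid onto the water filter canister without cross-threading

TASK

Put the loose screw lid back on the water filter canister: set it level on the threaded neck, turn it gently backward (anticlockwise seen from above) until you feel it drop the big step off the top of the threads, even if it happened to land low, then turn it forward (clockwise) until it is fully home, and let go. Do not force it, pushing down or turning, and leave the other things on the counter alone.

Things in the scene. Friction and masses are not known exactly. Their poses are not given: they have to be found in the camera images.
- lid_grip (a point): Grip point of the loose lid, on its axis, 52 mm above its lower rim: pinch the wing here from above. The wing stands upright across the lid's top: 42 mm long (along this frame's x), 12 mm thick (along y), from 29 to 64 mm above the lower rim. The lid's flat top is 22 mm below this point. z is up.
- neck_top (a point): Centre of the flat top of the canister's threaded neck, 130 mm above the counter; z up. Heights of lid_grip above it: 38 to 44 mm while the pins lie on top of the threads, 36 to 38 mm just after they drop at a thread start (a sudden step of 6 to 8 mm), 30 mm fully home against the stop, after about 70 degrees of forward turning from the drop.
- bowl: A white ceramic bowl, 130 mm wide, 60 mm high; origin under its centre. Leave it alone.
- mug: A blue mug, 80 mm wide, 90 mm high; origin under its centre. Leave it alone.
- bottle: A clear closed water bottle, 66 mm wide, 200 mm high; origin under its centre. Leave it alone.
- lid: The lid: a grey round plastic screw cap, 69 mm across, flat top 30 mm above its lower rim, about 0.16 kg, standing rim down on the counter. Inside its skirt (64 mm bore, 26 mm deep) four pins, 4 mm thick, 4 mm above the rim, stick 5 mm inward, evenly spaced, at 45 degrees to the wing. Origin: centre of the lower rim.
- canister: The water filter canister: a white upright cylinder 96 mm across with steel bands, its shoulder 94 mm above the counter, the white threaded neck on top. It cannot move or turn. Origin: centre of its foot, z up.
- neck_thread (a point): Point on the neck's axis at mid-thread, 15 mm below the neck top. Right-hand thread, four starts 90 degrees apart, 62 mm across, 8 mm lead per quarter turn, on a post 52 mm thick coned to 43 mm over its top 8 mm; it guides the lid with 1.2 mm play all round. The angle of the starts differs by canister and does not follow from any listed pose.
- neck_tooth (a point): Point on the axis at the height of the teeth, 9 mm below the neck top. A tooth 2.5 mm high near each thread's lower end blocks forward turning of a lid that has not dropped. Its other side is a ramp: turning backward clicks over it with a small 2 to 3 mm drop, which is not the step; go on backward, a quarter turn at most, to the big one.
Not all that is in view belongs to the job. Several things look just like the lid: the one meant starts farthest to the robot's right.

How it is judged:
By the outcome, as a careful person would: the job done as asked, in the order asked, and still so for the second after the job is handed in, with the robot touching nothing.
It also fails if it takes over 72 s, if anything falls off the work surface, if the arm or the gripper's body presses on something with over 40 N, if the wrist force passes 120 N, or if a joint passes its speed limit or range.

ROBOT

A 6-joint arm with a two-finger parallel gripper is mounted at the origin on the work surface. World frame = base frame: x ahead of the robot, y to its left, z up, the work surface at z = 0. Lengths are in mm, angles in rad, forces in N, time in s.
With the tool pointing down it reaches from about 350 to 975 mm from the base axis. Payload 7.1 kg.
Tool frame: the origin (TCP) lies on the front face of the gripper's body, between the roots of the fingers; the fingertips stand 80 mm ahead of it and the grasp point (between the pads) lies 61 mm ahead of it (env.tips_ahead is the distance from the TCP to the fingertips, in mm); z points along the fingers, y is the line along which they close (so a half turn about z gives the same grasp; the last joint's range is limited). The gripper opens to 88 mm and grips with 3 to 60 N. Pads are 20 mm wide; open, the fingers measure 115 mm over their backs; the gripper's body (75 mm by 178 mm) begins 61 mm behind the grasp point.
Start: joints at [1.166, 0.423, 1.63, -0, 1.089, -0.019], TCP at [235.156, 579.057, 302.675] pointing down, gripper open.
Joint ranges: [-3, 3], [-0.9, 2.11], [0.09, 2.58], [-1.31, 4.45], [0.11, 2.69], [-2.54, 2.54]. Speed limits (rad/s): [2.39, 2.39, 3.01, 3.14, 3.14, 3.14].

INTERFACE

Orientations are given as a unit quaternion [x, y, z, w].
In Python, from station import env, set_gripper, viewer, workorder gives the robot as it stands. Calls block until the motion is done:
- env.reach(position, orientation): joint-space move of the TCP to a pose.
- env.move_l(position, rot=None, rate=150, f_stop=None): straight line of the TCP; rot=None keeps the orientation; rate is the mean speed in mm/s. With f_stop (N) it stops when the force on the tool has changed by that much, and returns True; else False.
- env.move_joints(angles): joint-space move.
- set_gripper(opening): finger opening in mm; the grip force is fixed at half the most; returns when the fingers have stopped.
- env.hold(seconds).
- env.ik(position, orientation): joint angles nearest the present ones, or None.
- env.read_state(): the state.
- viewer.camera(name): name is "side" or "top" or "wrist"; returns the picture (420x560x3 uint8, blue, green, red); there is no depth.
- viewer.camera_params(name): a dict with "fx", "fy", "cx", "cy" (pixels), "pose" (4x4, takes a point from camera to world coordinates); the wrist camera has in their place "tool_from_camera" (4x4, takes a point from camera to tool coordinates, whose origin is the TCP and whose axes are the flange's). Camera axes: x right, y up, looking along -z (the intrinsics and any distortion apply to the point x, -y, -z); pixel columns grow to the right and rows downward; lengths in mm; the calibration is good to about 2 mm. A picture is of the moment at which its call begins: read the wrist's pose just before it. camera_params takes no time and is no camera call.
A pose or a line that the arm cannot do raises env.IKError and nothing moves.
- workorder.sign_off(): hands the job in; it is judged then, once.
The state is a dict: "time_s": time; "qpos": joint angles; "dq": joint speeds; "tau": joint torques, N m; "tool_pos": TCP position; "orientation": TCP orientation; "force": force on the tool from outside, world axes, zero at the start; "wrist_torque": the same for the moment, N m; "width": finger opening in mm; "grip_force": force on a finger pad.
Only numpy, scipy, OpenCV 4.12 (cv2) and the standard library are available. Lean on these libraries where they do the work, as an engineer would, in place of code of your own. Each camera call takes 0.05 s, during which the arm holds its last target. There are 200 camera calls.

## Working session

There is one attempt and no reset: what is moved stays moved. The work goes in short steps, each a Python script; the robot and the scene stay as the last script left them, time stands still between calls to the robot, and variables do not carry over. Pictures are saved under pics/ and viewed, at most 10 in all, crops included, and the job is handed in when it is done.

```bash
ls; mkdir -p pics; python3 - <<'E'
from station import env, set_gripper, viewer, workorder
import cv2,numpy as np
a=viewer.camera("top");b=viewer.camera("side")
cv2.imwrite("pics/top.png",a);cv2.imwrite("pics/side.png",b)
for n in("top","side","wrist"):print(n,{k:np.round(v,3).tolist() if not isinstance(v,str) else v for k,v in viewer.camera_params(n).items()})
s=env.read_state();print(s['time_s'],s['orientation'],s['width'])
E
```

```text
pics
top {'fx': 394.465, 'fy': 394.465, 'cx': 278.379, 'cy': 208.926, 'pose': [[0.019, 0.989, -0.146, 357.07], [-1.0, 0.02, 0.004, -19.531], [0.007, 0.146, 0.989, 1089.527], [0.0, 0.0, 0.0, 1.0]]}
side {'fx': 440.226, 'fy': 440.226, 'cx': 274.196, 'cy': 213.772, 'pose': [[0.69, 0.428, -0.583, -211.537], [-0.723, 0.385, -0.574, -706.684], [-0.021, 0.818, 0.575, 779.024], [0.0, 0.0, 0.0, 1.0]]}
wrist {'fx': 319.949, 'fy': 319.949, 'cx': 274.488, 'cy': 209.728, 'tool_from_camera': [[-0.001, 0.966, 0.259, 70.503], [1.0, 0.001, -0.0, 0.644], [-0.0, 0.259, -0.966, -82.846], [0.0, 0.0, 0.0, 1.0]]}
0.1 [ 1.91705991e-01  9.81452168e-01 -6.62339611e-04 -1.30612818e-04] 87.82317553336576
```

View pics/top.png

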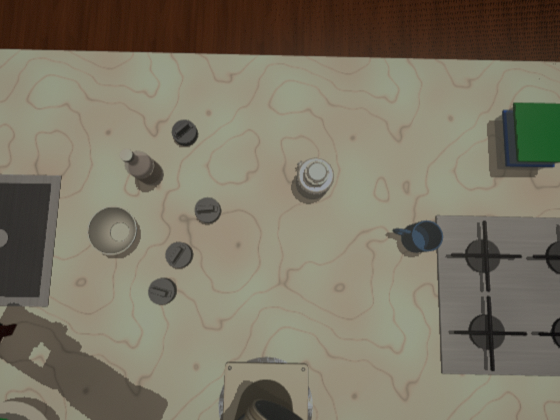

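View pics/side.png

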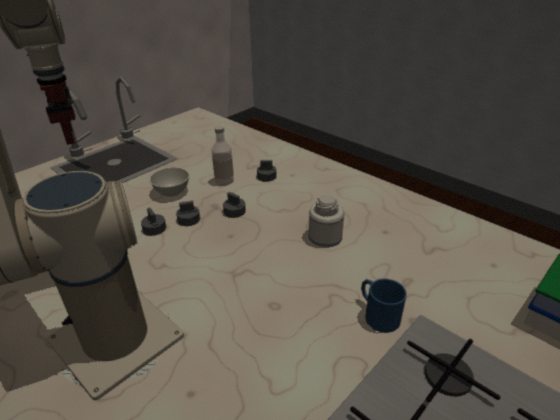

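Candidates for the lid in the top view are the four grey winged caps at (184,132), (207,210), (179,255) and (162,291). Image right is the robot's right (−y), so I choose (207,210). The canister neck is at about (317,172). The side view agrees: this cap is the one at (234,205), nearest the canister.

```bash
cat > h.py <<'E'
from station import env, set_gripper, viewer, workorder
import cv2,numpy as np
from scipy.spatial.transform import Rotation as R
def pose(name):
    p=viewer.camera_params(name)
    if name!="wrist": return p,np.array(p["pose"])
    s=env.read_state();T=np.eye(4);T[:3,:3]=R.from_quat(s["orientation"]).as_matrix();T[:3,3]=s["tool_pos"]
    return p,T@np.array(p["tool_from_camera"])
def ray(p,T,u,v):
    d=T[:3,:3]@np.array([(u-p["cx"])/p["fx"],-(v-p["cy"])/p["fy"],-1.]);return T[:3,3],d/np.linalg.norm(d)
def onplane(p,T,u,v,z):
    o,d=ray(p,T,u,v);return o+d*(z-o[2])/d[2]
def down(yaw):  # tool z down; tool x axis at angle yaw in world
    c,s=np.cos(yaw),np.sin(yaw);return R.from_matrix(np.array([[c,s,0],[s,-c,0],[0,0,-1]])).as_quat()
def yaw_now():
    M=R.from_quat(env.read_state()["orientation"]).as_matrix();return np.arctan2(M[1,0],M[0,0])
E
python3 - <<'E'
from h import *
p,T=pose("top")
for u,v in [(184,132),(207,210),(179,255),(162,291)]:print(onplane(p,T,u,v,30).round())
print('neck',onplane(p,T,317,172,130).round(),'yaw',yaw_now())
a=cv2.imread("pics/top.png")
x=cv2.resize(a[180:240,170:250],None,fx=5,fy=5,interpolation=2);y=cv2.resize(a[140:200,280:360],None,fx=5,fy=5,interpolation=2)
cv2.imwrite("pics/crop.png",np.hstack([x,y]))
E
```

```text
[725. 243.  30.]
[506. 169.  30.]
[384. 238.  30.]
[289. 278.  30.]
neck [ 594. -118.  130.] yaw 2.7557923957032084
```

View pics/crop.png

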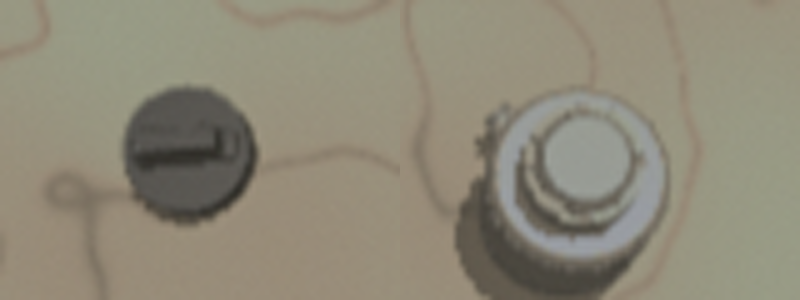

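The crop confirms a round grey cap centred at about (207.6,210.6), with its wing nearly horizontal in the image (along world y). The neck top is at about (397,172)/(317,172). Next is a closer look with the wrist camera.

```bash
python3 - <<'E'
from h import *
env.reach([506,169,230],down(np.pi/2))
s=env.read_state();print(s['time_s'],s['qpos'].round(3) if hasattr(s['qpos'],'round') else s['qpos'],s['force'])
a=viewer.camera("wrist");cv2.imwrite("pics/w1.png",a)
E
```

```text
1.9083 [0.301 0.391 1.885 0.    0.865 0.3  ] [ 0.08588679 -0.20263788 -0.11386688]
```

View pics/w1.png

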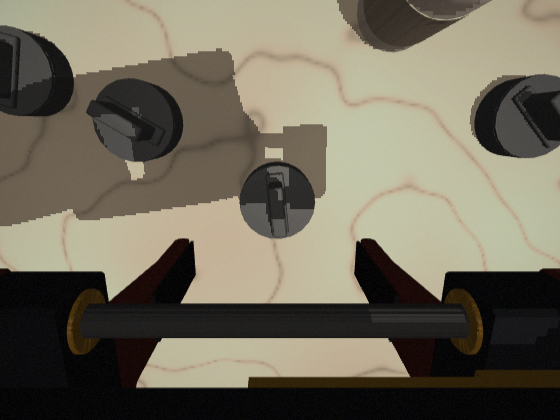

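The wrist view shows the lid at (277,200) between the open fingers, with its wing nearly vertical from (276,170) to (279,235). I'll enlarge this to get the wing's angle and fit the outline.

```bash
python3 - <<'E'
from h import *
a=cv2.imread("pics/w1.png")
c=a[150:250,220:340];cv2.imwrite("pics/w1c.png",cv2.resize(c,None,fx=6,fy=6,interpolation=2))
g=c.astype(int);m=((g.max(2)-g.min(2)<22)&(g.max(2)<150)).astype(np.uint8)
m=cv2.morphologyEx(m,cv2.MORPH_CLOSE,np.ones((7,7)))
m=cv2.morphologyEx(m,cv2.MORPH_OPEN,np.ones((9,9)))
cs,_=cv2.findContours(m,0,1)
k=max(cs,key=cv2.contourArea);print(cv2.minEnclosingCircle(k),cv2.fitEllipse(k),cv2.boundingRect(k))
E
```

```text
((54.80534362792969, 47.89258575439453), 41.025123596191406) ((56.177249908447266, 49.19383239746094), (74.1534194946289, 78.3138656616211), 145.08535766601562) (20, 12, 75, 76)
```

View pics/w1c.png

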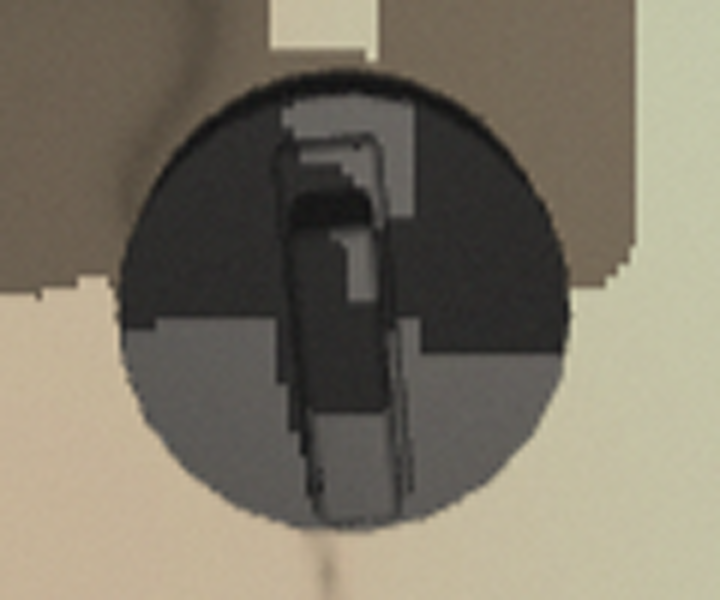

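The wing's top face runs in the crop from (331,195) to (362,520), which is full-image (275.2,182.5) to (280.3,236.7). The lid's top disc is centred at about (277.3,201.3). I'll compute the pose, grasp, and lift.

```bash
python3 - <<'E'
from h import *
p,T=pose("wrist")
A=onplane(p,T,275.2,182.5,64);B=onplane(p,T,280.3,236.7,64);C=onplane(p,T,277.3,201.3,30)
d=A-B;ang=np.arctan2(d[1],d[0]);m=(A+B)/2
print(m,C,np.linalg.norm(d),np.degrees(ang))
c=(m[:2]+C[:2])/2
p0=[c[0],c[1],52+61+25];q=down(ang)
env.move_l([c[0],c[1],150],q,rate=120)
print(env.move_l([c[0],c[1],52+61],rate=60,f_stop=8))
print(env.read_state()['time_s']);set_gripper(0)
s=env.read_state();print(s['time_s'],s['width'],s['grip_force'],s['tool_pos'],s['force'],s['wrist_torque'])
env.move_l([c[0],c[1],220],rate=150)
a=viewer.camera("wrist");cv2.imwrite("pics/w2.png",a)
s=env.read_state();print(s['time_s'],s['width'],s['grip_force'],s['tool_pos'],s['force'],s['wrist_torque'])
E
```

```text
[509.00981246 174.0153822   64.        ] [508.94036607 173.27840445  30.        ] 45.404024576406655 95.39128132899263
False
3.5417
4.6917 11.91904845021572 30.00004380941391 [508.91321129 173.63794895 112.99283435] [-0.46925646  0.4194658   0.12125933] [-0.05143894  0.08036955 -0.01721806]
5.6083 12.217106621210036 29.99978542327881 [508.31043979 173.44115422 218.98603255] [-0.88405527 -0.16731134 -1.05296963] [-0.02645496  0.01521487  0.00429095]
```

View pics/w2.png

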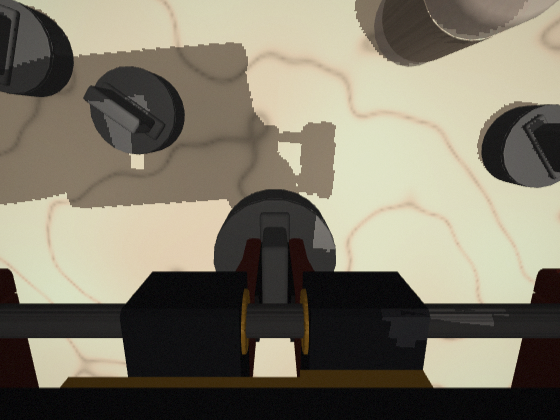

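The lid is gripped squarely: its top disc is symmetric about the wing, with the disc edge at about (275,190). Next I'll go over to the neck and view it from the wrist just ahead of the lid.

```bash
python3 - <<'E'
from h import *
y=0.8;n=np.array([594,-118])
env.move_l([508,173,300],rate=200)
v=n-110*np.array([np.cos(y),np.sin(y)])
env.reach([v[0],v[1],300],down(y))
p,T=pose("wrist");a=viewer.camera("wrist");np.save("T.npy",T)
s=env.read_state();print(s['time_s'],s['qpos'],s['force'])
cv2.imwrite("pics/w3.png",a)
for z in(130,):
  e=np.array([594,-118,z,1.]);c=np.linalg.inv(T)@e;print(p['cx']+p['fx']*c[0]/-c[2],p['cy']-p['fy']*c[1]/-c[2])
E
```

```text
7.5917 [-3.83320086e-01  3.22358264e-01  1.79184394e+00  2.68065355e-04
  1.02779107e+00  3.85538489e-01] [-0.15771558  0.29393389 -1.66566763]
275.8266035872057 70.1563112734772
```

View pics/w3.png

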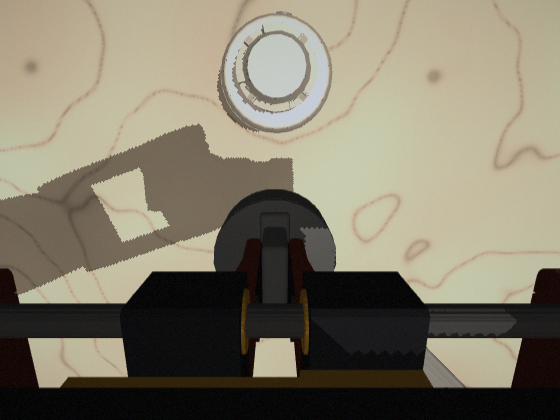

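The neck's flat top is the bright disc at about (277,65), about where predicted (276,70). I'll fit its edge, and also check where the lid sits in the grip.

```bash
python3 - <<'E'
from h import *
a=cv2.imread("pics/w3.png");T=np.load("T.npy");p=viewer.camera_params("wrist")
g=cv2.GaussianBlur(cv2.cvtColor(a,6).astype(np.float32),(0,0),.8)
# disc edge: first strong dark gradient along radial rays from (277,65)
P=[]
for t in np.arange(0,2*np.pi,.1):
    r=np.arange(22,40,.25);I=np.array([cv2.getRectSubPix(g,(1,1),(277+x*np.cos(t),65+x*np.sin(t)))[0,0] for x in r])
    d=np.diff(I);k=np.where(d<-1.5)[0]
    if len(k): P.append((277+r[k[0]+1]*np.cos(t),65+r[k[0]+1]*np.sin(t)))
W=np.array([onplane(p,T,u,v,130)[:2] for u,v in P])
def fit(W):
    for _ in range(4):
        A=np.c_[2*W,np.ones(len(W))];s=np.linalg.lstsq(A,(W**2).sum(1),rcond=None)[0]
        r=np.sqrt(s[2]+s[0]**2+s[1]**2);e=abs(np.hypot(*(W-s[:2]).T)-r);W=W[e<max(1,2*np.median(e))]
    return s[:2],r,len(W),e.mean()
print('neck',fit(W))
# lid top disc outline in tool coords at 83 ahead
s=env.read_state();Tt=np.array(p["tool_from_camera"])
def tool(u,v,z): o,d=ray(p,Tt,u,v);return o+d*(z-o[2])/d[2]
Q=[]
for t in np.radians(np.r_[185:355:5]):
    r=np.arange(50,75,.25);I=np.array([cv2.getRectSubPix(g,(1,1),(275+x*np.cos(t),250+x*np.sin(t)))[0,0] for x in r])
    k=np.argmax(np.diff(I));Q.append(tool(275+r[k]*np.cos(t),250+r[k]*np.sin(t),83)[:2])
print('lid in tool',fit(np.array(Q)))
p2,T2=pose("top");b=cv2.imread("pics/top.png")
E
```

```text
neck (array([ 596.25562248, -116.27823337]), np.float64(20.26247867546544), 63, np.float64(0.13433889551266293))
lid in tool (array([ 7.98746135, -0.30294038]), np.float64(30.132493383587075), 29, np.float64(0.2138650351179073))
```

```bash
python3 - <<'E'
from h import *
y=0.8;n=np.array([596.2,-116.4])+1*np.array([np.cos(y),np.sin(y)])
env.move_l([n[0],n[1],300],rate=150)
env.move_l([n[0],n[1],250],rate=100)
env.hold(.3)
F=[];
for _ in range(5): env.hold(.04);s=env.read_state();F.append(np.r_[s['force'],s['wrist_torque']])
F=np.array(F);np.save("F0.npy",F.mean(0));print(F.mean(0).round(2),F.std(0).round(2),s['time_s'])
for _ in range(1):
    print(env.move_l([n[0],n[1],222],rate=25,f_stop=5))
    env.hold(.1);s=env.read_state();print(s['time_s'],np.array(s['tool_pos'])-np.r_[0,0,191],(np.r_[s['force'],s['wrist_torque']]-F.mean(0)).round(2))
t=s['time_s'];env.move_l([n[0],n[1],s['tool_pos'][2]],down(y+.05),rate=150);s2=env.read_state()
print(s2['time_s']-t,(np.r_[s2['force'],s2['wrist_torque']]-F.mean(0)).round(2),s2['tool_pos'],yaw_now())
E
```

```text
[ 0.13 -0.03 -1.78 -0.09  0.08 -0.02] [0.46 0.43 0.25 0.01 0.02 0.03] 9.6583
True
10.5167 [ 597.11475192 -115.5738078    39.79407297] [ 1.59  1.14  4.22  0.22 -0.38 -0.17]
0.25 [ 0.04  2.7   8.03  0.42  0.12 -0.11] [ 597.39047294 -115.54635559  231.61789029] 0.8500340706388375
```

```bash
cat > turn.py <<'E'
from h import *
F0=np.load("F0.npy")
def meas(n=2):
    L=[]
    for _ in range(n):
        env.hold(.02);s=env.read_state();L.append(np.r_[s['force'],s['wrist_torque']])
    return np.mean(L,0)-F0,np.array(s['tool_pos']),s
E
python3 - <<'E'
from turn import *
f,P,s=meas();cmd=P.copy();cmd[2]-=.4;y0=yaw_now();y=y0;log=[]
top=P[2];done=False
while y<y0+np.radians(97) and not done:
    y+=np.radians(3)
    env.move_l(cmd,down(y),rate=150)
    f,P,s=meas()
    if f[2]<1.8:
        za=P[2];env.move_l([cmd[0],cmd[1],cmd[2]-9],rate=30,f_stop=3.5)
        f,P,s=meas();cmd[2]=P[2]-.3
        print('fell',round(za-P[2],2),'to',round(P[2]-191,2),'yaw',round(np.degrees(y-y0)),f.round(1),s['time_s'],flush=True)
        if za-P[2]>4.5 : done=True
    else:
        cmd[2]+=np.clip(.12*(f[2]-4),-.6,.8)
    cmd[:2]+=np.clip(.06*f[:2],-.4,.4)
    log.append((np.degrees(y-y0),P[2]-191,*f[[0,1,2,5]],*P[:2]))
    if abs(f[5])>1.0 or f[2]>20 or np.hypot(*f[:2])>18: print('STOP');break
    if s['time_s']>40: break
np.savetxt("back.txt",log,fmt='%.2f');print(np.array(log)[::2].round(1));print(done,s['time_s'],s['qpos'][5],yaw_now(),cmd)
E
```

```text
fell 1.35 to 38.96 yaw 9 [-1.1  0.4  6.6  0.1  0.2  0.1] 11.8917
fell 2.43 to 40.68 yaw 66 [-0.  -0.6  0.3 -0.   0.   0.1] 17.5167
fell 3.16 to 37.0 yaw 69 [-0.1  0.3 -0.1  0.  -0.   0. ] 18.05
fell 1.55 to 38.96 yaw 99 [-0.2 -0.9  5.2 -0.  -0.   0.1] 21.125
[[ 3.000e+00  4.110e+01 -4.000e-01 -5.000e-01  8.400e+00  1.000e-01
   5.979e+02 -1.158e+02]
 [ 9.000e+00  3.900e+01 -1.100e+00  4.000e-01  6.600e+00  1.000e-01
   5.973e+02 -1.154e+02]
 [ 1.500e+01  3.950e+01 -7.000e-01 -1.000e-01  6.900e+00  1.000e-01
   5.975e+02 -1.157e+02]
 [ 2.100e+01  4.010e+01 -8.000e-01  1.200e+00  7.700e+00  1.000e-01
   5.973e+02 -1.155e+02]
 [ 2.700e+01  4.060e+01 -2.000e-01  4.000e-01  7.100e+00  0.000e+00
   5.972e+02 -1.155e+02]
 [ 3.300e+01  4.110e+01 -1.100e+00  3.000e-01  6.700e+00  1.000e-01
   5.970e+02 -1.154e+02]
 [ 3.900e+01  4.170e+01 -1.200e+00  3.000e-01  6.100e+00  1.000e-01
   5.969e+02 -1.153e+02]
 [ 4.500e+01  4.220e+01 -2.000e+00  1.200e+00  5.600e+00  1.000e-01
   5.967e+02 -1.152e+02]
 [ 5.100e+01  4.270e+01 -1.600e+00  7.000e-01  6.600e+00  1.000e-01
   5.966e+02 -1.151e+02]
 [ 5.700e+01  4.330e+01 -2.400e+00  7.000e-01  5.600e+00  1.000e-01
   5.964e+02 -1.150e+02]
 [ 6.300e+01  4.330e+01 -1.000e+00  5.000e-01  3.500e+00  1.000e-01
   5.960e+02 -1.150e+02]
 [ 6.900e+01  3.700e+01 -1.000e-01  3.000e-01 -1.000e-01  0.000e+00
   5.950e+02 -1.148e+02]
 [ 7.500e+01  3.680e+01 -4.900e+00  1.000e-01  5.800e+00  1.000e-01
   5.957e+02 -1.149e+02]
 [ 8.100e+01  3.750e+01 -5.400e+00  2.000e-01  7.900e+00 -1.000e-01
   5.950e+02 -1.149e+02]
 [ 8.700e+01  3.950e+01 -6.000e+00 -7.000e-01  1.240e+01 -1.000e-01
   5.947e+02 -1.152e+02]
 [ 9.300e+01  4.110e+01 -2.300e+00 -5.000e-01  9.200e+00  1.000e-01
   5.949e+02 -1.152e+02]
 [ 9.900e+01  3.900e+01 -2.000e-01 -9.000e-01  5.200e+00  1.000e-01
   5.940e+02 -1.151e+02]]
False 21.125 -1.21662722727722 2.5768145965680596 [ 593.77933144 -115.02543232  229.65791823]
```

The big step did occur (43.3→37.0 mm), but noise split it into two falls, so the loop turned on over the next tooth. The joint has room for one more quarter turn, so I'll go on backward to the next big step with detection on total height lost.

```bash
python3 - <<'E'
from turn import *
f,P,s=meas();cmd=P.copy();cmd[2]-=.4;y0=yaw_now();y=y0;log=[];done=False
while y<y0+np.radians(68) and not done:
    y+=np.radians(3)
    env.move_l(cmd,down(y),rate=150)
    f,P,s=meas();za=P[2]
    if f[2]<1.8:
        za=max([P[2]]+[l[1]+191 for l in log[-3:]])
        for _ in range(5):
            env.move_l([cmd[0],cmd[1],cmd[2]-3],rate=25,f_stop=4)
            f,P,s=meas(4);cmd[2]=P[2]-.1
            if f[2]>1.8: break
        cmd[2]=P[2]
        print('fell',round(za-P[2],2),'to',round(P[2]-191,2),'yaw',round(np.degrees(y-y0)),f.round(1),s['time_s'],flush=True)
        if za-P[2]>4.5 : done=True
    else:
        cmd[2]+=np.clip(.12*(f[2]-4),-.6,.8)
    if not done: cmd[:2]+=np.clip(.06*f[:2],-.4,.4)
    log.append((np.degrees(y-y0),P[2]-191,*f[[0,1,2,5]],*P[:2]))
    if abs(f[5])>1.0 or f[2]>20 or np.hypot(*f[:2])>18: print('STOP');break
np.savetxt("back2.txt",log,fmt='%.2f');print(np.array(log)[::3,:].round(1)[-4:]);print(done,s['time_s'],s['qpos'][5],yaw_now(),cmd,P,f.round(2))
E
```

```text
fell 7.59 to 35.89 yaw 57 [-2.8 -0.4 10.3  0.2  0.3 -0. ] 27.3667
[[ 3.000e+01  4.170e+01 -1.400e+00 -2.000e+00  5.700e+00  1.000e-01
   5.935e+02 -1.155e+02]
 [ 3.900e+01  4.250e+01 -9.000e-01 -2.700e+00  6.600e+00  1.000e-01
   5.933e+02 -1.158e+02]
 [ 4.800e+01  4.320e+01 -1.200e+00 -1.000e+00  7.500e+00  1.000e-01
   5.931e+02 -1.161e+02]
 [ 5.700e+01  3.590e+01 -2.800e+00 -4.000e-01  1.030e+01 -0.000e+00
   5.932e+02 -1.168e+02]]
True 27.3667 -2.212570322408558 -2.711173251577441 [ 593.12208061 -116.52105514  226.89021265] [ 593.2279335  -116.76424966  226.89021265] [-2.75 -0.41 10.35  0.18  0.32 -0.  ]
```

The big drop is felt: 7.6 mm, down to 35.9. Now I turn forward along the helix until the stop.

```bash
python3 - <<'E'
from turn import *
f,P,s=meas();cmd=P.copy();y0=yaw_now();y=y0;log=[];st=np.radians(3)
while y>y0-np.radians(85):
    y-=st;cmd[2]-=8/90*3
    env.move_l(cmd,down(y),rate=150)
    f,P,s=meas(3)
    cmd[2]+=np.clip(.1*(f[2]-3),-.5,.6)
    cmd[:2]+=np.clip(.06*f[:2],-.4,.4)
    log.append((np.degrees(y0-y),P[2]-191,*f[[0,1,2,5]],s['width'],np.degrees(y0-yaw_now())%360,*P[:2]))
    if abs(f[5])>.7 or abs(f[2])>20 or np.hypot(*f[:2])>20: print('STOP');break
L=np.array(log).round(1);np.set_printoptions(suppress=True,linewidth=120);print(L[::3],L[-2:]);print(s['time_s'],s['qpos'][5],f.round(2))
E
```

```text
STOP
[[   3.    35.8   -0.9   -1.     3.8   -0.1   11.7    2.9  593.3 -116.8]
 [  12.    35.1    0.2   -0.6    3.7   -0.    11.4   11.9  593.1 -116.9]
 [  21.    34.2    0.2    0.     2.3   -0.    11.6   20.9  593.1 -117.1]
 [  30.    33.4   -0.4    0.2    3.1   -0.1   11.7   29.9  593.3 -117. ]
 [  39.    32.6    0.4    0.2    3.3   -0.    11.9   38.9  593.2 -117. ]
 [  48.    31.9    0.1    0.1    2.3   -0.    11.9   47.9  593.3 -116.9]
 [  57.    31.    -0.1    2.1    3.5   -0.    11.7   56.9  593.4 -116.7]
 [  66.    30.3    0.5    2.6    2.6   -0.    11.8   65.9  593.5 -116.5]] [[  69.    30.1    1.4    5.     2.3    0.4   11.9   68.9  593.8 -115.9]
 [  72.    30.     1.3    4.4    5.8    0.7   12.3   71.8  593.8 -115.9]]
34.6 -0.9601417539115366 [ 1.3   4.43  5.85  0.93 -0.31  0.74]
```

It is home: height 30.0 mm, 72° forward, torque rising against the stop. Now I release, back off and check.

```bash
python3 - <<'E'
from h import *
set_gripper(50)
P=np.array(env.read_state()['tool_pos'])
env.move_l(P+[0,0,40],rate=80);env.move_l(P+[0,0,130],rate=150)
p,T=pose("wrist");a=viewer.camera("wrist");b=viewer.camera("side")
cv2.imwrite("pics/end.png",np.hstack([cv2.resize(a,(400,300)),cv2.resize(b[150:300,230:430],(400,300))]))
s=env.read_state();print(s['time_s'],s['force'],s['width'])
E
```

```text
36.85 [-0.0973545   0.6704958   0.35523883] 49.649160856628825
```

View pics/end.png

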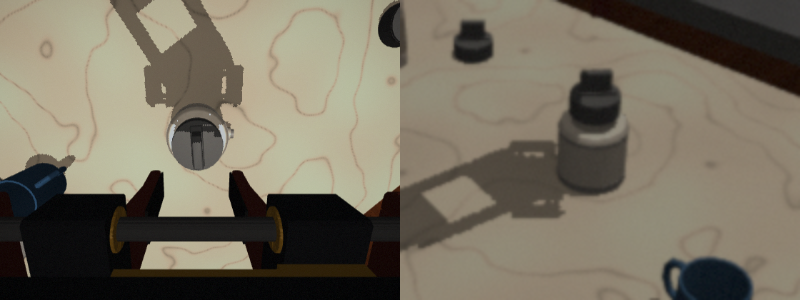

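The lid sits level on the canister: (198,143) in the left wrist panel and (595,100) in the right side panel. The gripper is clear and the mug is still in place.

```bash
python3 -c "
from station import workorder
print(workorder.sign_off())"
```

```text
the job is handed in; nothing more can be done
None
```

The lid is screwed fully home on the canister (7.6 mm drop felt, then 72° forward to the stop at 30 mm) and released, and the job is handed in at about 37 s; the first big drop was missed, so I turned back an extra quarter turn to the next one.

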